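# Hang the block mallet in the crowded hook rack

## Robot

A 6-joint arm with a two-finger parallel gripper is mounted at the origin on the work surface. World frame = base frame: x ahead of the robot, y to its left, z up, the work surface at z = 0. Lengths are in mm, angles in rad, forces in N, time in s.
With the tool pointing down it reaches from about 225 to 875 mm from the base axis. Payload 3.4 kg.
Tool frame: the origin (TCP) lies at the very end of the fingers, on their centre line; the grasp point (between the pads) lies 19 mm behind it (grip_depth is the distance from the TCP to the grasp point, in mm); z points along the fingers, y is the line along which they close (so a half turn about z gives the same grasp; the last joint's range is limited). The gripper opens to 85 mm and grips with 20 to 120 N. Pads are 22 mm wide; open, the fingers measure 114 mm over their backs; the gripper's body (76 mm by 85 mm) begins 54 mm behind the grasp point. The pads swing forward as they close: fully open they stand 13 mm farther back than shut.
Start: joints at [-1.393, 0.276, 1.505, -0, 1.361, -0.121], TCP at [169.263, -549.557, 231.328] pointing down, gripper open.
Joint ranges: [-2.89, 2.89], [-0.75, 2.08], [0.22, 2.7], [-1.18, 4.32], [0.11, 2.71], [-2.7, 2.7]. Speed limits (rad/s): [2.57, 2.57, 3.14, 3.14, 3.14, 3.14].

## Interface

Orientations are given as a unit quaternion [w, x, y, z].
In Python, from workcell import * gives the robot as it stands.
- The arm moves only by the tool carry_out, never from a script. Its argument "rows" is a list of rows, each a list of 3 entries, a list of its own where there are three numbers: the shift along the tool's x, y, z scaled (see below), then the turn, a rotation vector about the tool's x, y, z scaled (see below), then the closure, from 0 (fully open) to 1 (shut). In form: [[[x, y, z], [ax, ay, az], gripper], ...]. A call has exactly 5 rows; each row shifts and turns the commanded pose from where the row before left it, along the tool's axes as they then stand; what a row does not reach is not made up. The controller multiplies each number of a shift by 0.3 m and each number of a turn by pi/4 rad. A row lasts 1/12 s, in which the tool goes at most 41.7 mm and 7.16 degrees, less where a joint would pass 70% of its speed; a pose out of reach is approached as far as the arm can. A call with a number of a shift or a turn outside -1 to 1 is refused whole. A call with a gripper value outside its range is refused whole. The fingers move at their own pace and stop on an object; "force" is the grip in N (left out, the last holds). Time passes only in rows, so rows that do not move let the fingers close, or fill a call up. It gives the time, the measured TCP pose, the force, the opening and the grip force at its end, in the units of the state.
- get_state(): the state, without advancing time (a new reading comes with each control period).
- grab_frame(name): name is "side" or "top"; returns the picture (384x512x3 uint8, red, green, blue); there is no depth.
- camera_info(name): a dict with "camera_matrix" (3x3 intrinsics, pixels), "k1" (the pictures are not rectified: a ray, as slopes to the right and down, at radius r is drawn at 1 + k1 r^2 times it, then the intrinsics apply), "rvec" (rotation vector, rad) and "tvec" (3), from world to camera coordinates, as OpenCV has them. Camera axes: x right, y down, z forward; pixel columns grow to the right and rows downward; lengths in mm; the calibration is good to about 2 mm. A picture is of the moment at which its call begins. camera_info takes no time and is no camera call.
- hand_in(): hands the job in; it is judged then, once.
The state is a dict: "time": time; "joints": joint angles; "qd": joint speeds; "joint_torque": joint torques, N m; "tool_pos": TCP position; "ee_rot": TCP orientation; "ft_force": force on the tool from outside, world axes, zero at the start; "wrist_torque": the same for the moment, N m; "grip_width": finger opening in mm; "grip_force": force on a finger pad.
Only numpy, scipy, OpenCV 4.12 (cv2) and the standard library are available. Lean on these libraries where they do the work, as an engineer would, in place of code of your own. Each camera call takes 0.05 s, during which the arm holds its last target. There are 200 camera calls.

## Task

Lift the wooden mallet with the rectangular block head out of the caddy and hang it in the empty fork of the hook rack between the other tools: handle down, the head resting across both arms. With the head resting on the arms, slide it straight back until the handle is wedged tight between them, pushing firmly but not so hard as to bend an arm, so that both arms still grip the handle when you let go. Leave the other hanging tools and the mallet beside it in the caddy as they are.

Things in the scene. Friction and masses are not known exactly. Their poses are not given: they have to be found in the camera images.
- mallet_center (a point): The mallet to hang: a point inside its pale rectangular wooden head, on the handle's axis, 20 mm above the head's underside. Head 80 mm long (y axis), 36 mm wide (x), 44 mm tall (z up). 190 to 380 g. It starts hanging in a hole of the caddy, head resting on the top board.
- handle: The same mallet's round handle; origin where its axis meets the underside of the head, axes as the head's. It runs straight down: 18 mm in diameter for the first 32 mm, then 20 mm; 108 mm long in all.
- caddy: Plywood bench caddy, fixed; origin at the centre of its foot. 115 mm (x) by 250 mm (y); top board at 135 mm height with two 26 mm holes, 60 mm to either side of the middle along y. One holds the block mallet, the other the round brown mallet; which is which varies.
- fork (a point): Empty fork of the fixed rack: the point midway between its two arms, at the crossbar's front face, level with the TOP of the arms (155 mm above the bench). x points back, away from the fork's mouth; y along the bar; z up. The places with the neighbouring tools are 90 mm to either side along y. The bar's top is 5 mm below the arms' tops; nothing stands above it but the hung heads.
- prong_left: Arm of the empty fork on its +y side (the reading is the fork's own point, not the bend of the arm). 8 mm steel wire, running level from the bar to x = -92 mm and then turned up into a lip that tops out 10 mm above the arms' tops at x = -102 mm. The arms converge towards the bar, each 11.3 degrees off the x axis: clear gap nominally 42 mm at the lips, 5 mm at the bar.
- prong_right: The arm on the -y side, likewise. Both are knocked out of true, unmeasured: the left stands up to 2 mm, the right up to 4.5 mm, towards or away from the other. So the handle jams with its axis between x = -51 and -15 mm, up to 3.3 mm off the middle in y; feel for it. The arms do not give. An even push back of about 12 N wedges the handle well; 20 N on either arm bends it and spoils the job.
- ball_hammer_center (a point): A tool hanging on the rack: ball-peen hammer, steel head 82 mm long along y; point 20 mm above the head's underside.
- nylon_mallet_center (a point): A tool hanging on the rack: mallet with a white round head, 32 mm thick and 78 mm long along y; point 20 mm above its underside.
- cross_hammer_center (a point): A tool hanging on the rack: small brass hammer, head 77 mm long along y; point 20 mm above its underside.
- hide_mallet_center (a point): The other mallet in the caddy: brown round head, 34 mm thick and 72 mm long; point 20 mm above its underside.
Not all that is in view belongs to the job. What is shaped like the part that bears mallet_center but pink is not meant.

How it is judged:
By the outcome, as a careful person would: the job done as asked, in the order asked, and still so for the second after the job is handed in, with the robot touching nothing.
It also fails if it takes over 69 s, if anything falls off the work surface, if the arm or the gripper's body presses on something with over 40 N, if the wrist force passes 120 N, or if a joint passes its speed limit or range.

## Working session

There is one attempt and no reset: what is moved stays moved. The work goes in short steps, Python scripts to look and compute and a tool call to move; the robot and the scene stay as the last step left them, time stands still between calls to the robot, and variables do not carry over. Pictures are saved under pics/ and viewed, at most 10 in all, crops included, and the job is handed in when it is done.

Besides the shell and the picture viewer there is one more tool, called as name(argument=value, ...), one argument or row to a line, values as JSON. carry_out: Moves the arm, as the interface text tells. Shifts and turns lie within -1 to 1; 1 stands for 0.3 m of shift or pi/4 rad of turn. Its arguments: {"type":"object","properties":{"rows":{"type":"array","items":{"type":"array"}},"force":{"type":"number"}},"required":["rows"]}

```bash
mkdir -p pics; ls
python3 - <<'E'
from workcell import *
import cv2
for n in("side","top"):
    f=grab_frame(n); cv2.imwrite(f"pics/{n}0.png",cv2.resize(f[:,:,::-1],None,fx=1.56,fy=1.56,interpolation=cv2.INTER_CUBIC))
    cv2.imwrite(f"raw_{n}0.png",f[:,:,::-1])
    print(n,camera_info(n))
print(get_state())
E
```

```text
pics
side {'camera_matrix': array([[468.72625534,   0.        , 253.35628816],
       [  0.        , 468.72625534, 183.7515504 ],
       [  0.        ,   0.        ,   1.        ]]), 'k1': -0.03235427094444555, 'rvec': array([ 0.63671264, -2.72962079,  1.02253669]), 'tvec': array([ 433.97736433,  215.46909634, 1210.03955145])}
top {'camera_matrix': array([[428.05252881,   0.        , 252.31016582],
       [  0.        , 428.05252881, 187.18020931],
       [  0.        ,   0.        ,   1.        ]]), 'k1': 0.038329635178220224, 'rvec': array([ 2.10086791, -2.13611633,  0.19963697]), 'tvec': array([  46.71155928,  511.54181766, 1269.31567479])}
{'time': 0.1, 'joints': array([-1.39303372e+00,  2.76515744e-01,  1.50599989e+00,  8.66821130e-06,
        1.36070998e+00, -1.20984874e-01]), 'qd': array([-0.00064349, -0.00176692, -0.00333605, -0.00170413, -0.0001385 ,
        0.00104204]), 'joint_torque': array([ 1.54514120e-03, -4.17699265e+01, -2.46404475e+01, -1.51126983e-04,
        5.79319560e-03,  4.61267589e-06]), 'tool_pos': array([ 169.15808617, -549.06141649,  230.53799602]), 'ee_rot': array([-8.16270974e-04,  9.88864277e-01,  1.48817929e-01, -1.89394546e-05]), 'ft_force': array([ 0.31858691,  1.21118962, -0.09055126]), 'wrist_torque': array([-0.02537309,  0.00418768,  0.05618898]), 'grip_force': 0.0, 'grip_width': 85.68157659544316}
```

View pics/side0.png

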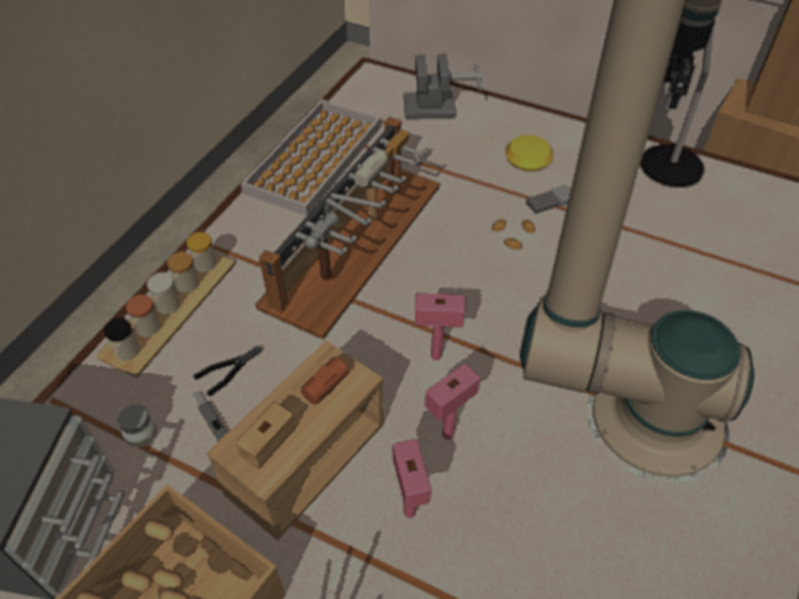

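View pics/top0.png

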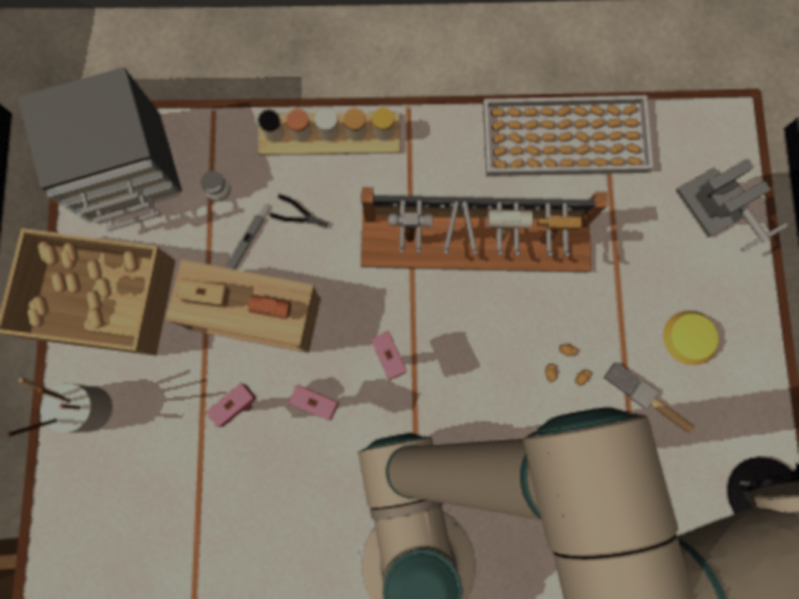

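The side view shows the caddy at about (300,430) with the pale block mallet at (267,430). The rack is at (350,220), with the empty fork at about (350,207). The top view shows the block mallet at (203,292), the hide mallet at (270,305) and the empty fork at (460,228). I'll enlarge both.

Run:
```python
import cv2,numpy as np
t=cv2.imread("raw_top0.png");s=cv2.imread("raw_side0.png")
def crop(im,x,y,w,h,f):
    return cv2.resize(im[y:y+h,x:x+w],None,fx=f,fy=f,interpolation=cv2.INTER_CUBIC)
a=crop(t,105,160,100,70,8)[:280] if 0 else crop(t,105,162,100,37*2,4)
# top: caddy (105..205,162..236) x4 ; rack (225..395,118..178) x4
A=crop(t,105,162,100,65,4);B=crop(t,230,118,100,65,4)
C=crop(s,130,215,120,70,3.333);C=cv2.resize(C,(400,233));D=crop(s,165,75,120,90,3.3333);D=cv2.resize(D,(400,300))
cv2.imwrite("pics/c1.png",np.hstack([A,B]));
cv2.imwrite("pics/c1.png",cv2.resize(np.vstack([A,B]),None,fx=1.1,fy=1.1,interpolation=cv2.INTER_CUBIC))
cv2.imwrite("pics/c2.png",np.vstack([C,D]))
```

```text
(no output)
```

View pics/c1.png

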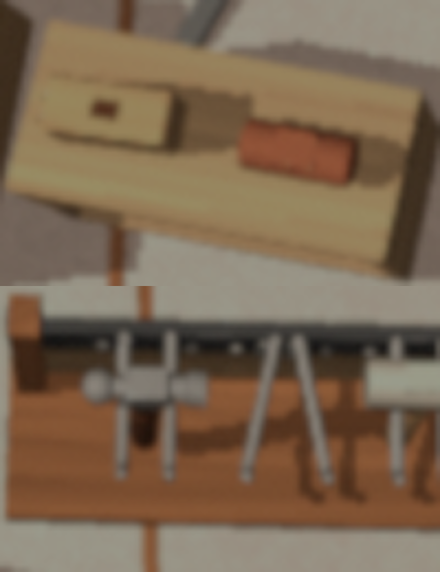

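View pics/c2.png

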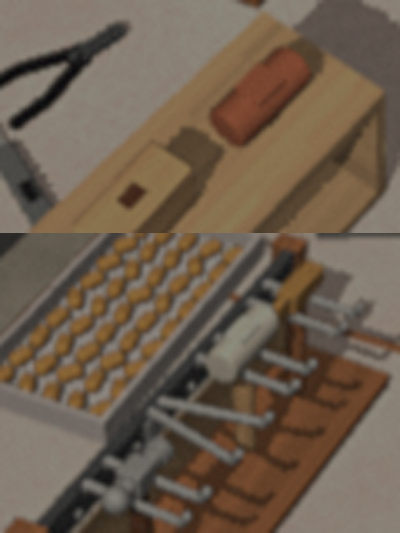

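The caddy crop shows the mallet's eye at (104,109) and the head's top corners at about (47,82), (175,92), (167,148) and (43,135). The rack crop shows the empty fork's lips at (246,478) and (328,482), and neighbouring lips at (122,476), (168,478) and (398,484). In the side crop the eye is at (133,195) and the fork lips are at (237,457) and (266,418).

```bash
cat > h.py <<'E'
from workcell import *
import numpy as np, cv2
from scipy.optimize import least_squares
CI={n:camera_info(n) for n in("side","top")}
def proj(n,P):
    c=CI[n];return cv2.projectPoints(np.float64(P).reshape(-1,1,3),c["rvec"],c["tvec"],c["camera_matrix"],np.array([c["k1"],0,0,0.]))[0].reshape(-1,2)
def onz(n,uv,z):
    return least_squares(lambda q:(proj(n,[q[0],q[1],z])-uv).ravel(),[400,0]).x
def tri(a,b):
    r=least_squares(lambda q:np.r_[(proj("top",q)-a).ravel(),(proj("side",q)-b).ravel()],[500,0,150]);return r.x,r.fun
A=lambda u,v:np.array([105+(u+.5)/4.4-.5,162+(v+.5)/4.4-.5])
B=lambda u,v:np.array([230+(u+.5)/4.4-.5,118+(v+.5-286)/4.4-.5])
C=lambda u,v:np.array([130+(u+.5)/3.3333-.5,215+(v+.5)/3.3333-.5])
D=lambda u,v:np.array([165+(u+.5)/3.3333-.5,75+(v+.5-233)/3.3333-.5])
E
python3 - <<'E'
from h import *
np.set_printoptions(precision=1,suppress=True)
print("eye",tri(A(104,109),C(133,195)),onz("top",A(104,109),179),onz("side",C(133,195),179))
for p in[(47,82),(175,92),(167,148),(43,135)]:print("headcorner179",onz("top",A(*p),179))
for p in[(53,22),(420,92),(388,275),(5,188)]:print("caddy135",onz("top",A(*p),135))
print("L",tri(B(246,478),D(237,457)),onz("top",B(246,478),165),onz("side",D(237,457),165))
print("R",tri(B(328,482),D(266,418)),onz("top",B(328,482),165),onz("side",D(266,418),165))
for p in[(122,476),(168,478),(398,484)]:print("nlip",onz("top",B(*p),165))
for p in[(277,340),(297,340)]:print("base",onz("top",B(*p),155))
print("ball",onz("top",B(145,385),181))
E
```

```text
eye (array([494.8, 381.1, 179.6]), array([ 0. ,  0.1, -0.1, -0. ])) [495.2 381.3] [495.  380.8]
headcorner179 [513.2 417.8]
headcorner179 [505.4 337.2]
headcorner179 [469.6 341. ]
headcorner179 [479.2 418.8]
caddy135 [563.1 430.1]
caddy135 [511.9 188.4]
caddy135 [392.1 208. ]
caddy135 [453.  456.1]
L (array([566.1, -58.1, 155.8]), array([-0.1, -0.2,  0.2,  0.1])) [563.1 -57.5] [562.  -49.6]
R (array([ 564. , -110.7,  156.3]), array([-0.2, -0.8,  0.8,  0.2])) [ 559.5 -110.2] [ 562.1 -102.1]
nlip [565.8  22.4]
nlip [564.   -7.3]
nlip [ 557.3 -155.1]
base [659.  -81.6]
base [658.7 -94.7]
ball [621.6   6.7]
```

carry_out(
  rows=[
    [[0, 0, 0], [0, 0, -0.149], 0],
    [[0, 0, 0], [0, 0, -0.149], 0],
    [[0, 0, 0], [0, 0, -0.149], 0],
    [[0, 0, 0], [0, 0, -0.149], 0],
    [[0, 0, 0], [0, 0, -0.149], 0],
  ],
)

```text
time: 0.52
tool_pos: [169.2, -549.2, 230.8]
ee_rot: [-0.001, 0.903, 0.43, 0.0]
ft_force: [-0.4, -0.0, -0.3]
grip_width: 85.3
grip_force: 0.0
```

carry_out(
  rows=[
    [[0, 0, 0], [0, 0, -0.149], 0],
    [[0, 0, 0], [0, 0, -0.149], 0],
    [[0, 0, 0], [0, 0, -0.149], 0],
    [[0, 0, 0], [0, 0, -0.149], 0],
    [[0, 0, 0], [0, 0, -0.149], 0],
  ],
)

```text
time: 0.93
tool_pos: [169.2, -549.2, 230.8]
ee_rot: [-0.0, 0.74, 0.672, 0.0]
ft_force: [-0.2, 1.0, -0.4]
grip_width: 85.1
grip_force: 0.0
```

carry_out(
  rows=[
    [[0.05, 0, -0.02], [0, 0, 0], 0],
    [[0.1, 0.02, -0.02], [0, 0, 0], 0],
    [[0.12, 0.03, 0], [0, 0, 0], 0],
    [[0.12, 0.03, 0], [0, 0, 0], 0],
    [[0.12, 0.03, 0], [0, 0, 0], 0],
  ],
)

```text
time: 1.35
tool_pos: [217.7, -398.0, 243.3]
ee_rot: [-0.0, 0.743, 0.669, 0.0]
ft_force: [0.5, -0.2, -0.6]
grip_width: 85.5
grip_force: 0.0
```

carry_out(
  rows=[
    [[0.13, 0.03, 0], [0, 0, 0], 0],
    [[0.13, 0.03, 0], [0, 0, 0], 0],
    [[0.13, 0.03, 0], [0, 0, 0], 0],
    [[0.13, 0.03, 0], [0, 0, 0], 0],
    [[0.13, 0.03, 0], [0, 0, 0], 0],
  ],
)

```text
time: 1.77
tool_pos: [281.6, -208.4, 243.4]
ee_rot: [0.0, 0.743, 0.669, 0.0]
ft_force: [1.3, 0.1, 0.5]
grip_width: 85.4
grip_force: 0.0
```

carry_out(
  rows=[
    [[0.13, 0.03, 0], [0, 0, 0], 0],
    [[0.13, 0.03, 0], [0, 0, 0], 0],
    [[0.13, 0.03, 0], [0, 0, 0], 0],
    [[0.13, 0.03, 0], [0, 0, 0], 0],
    [[0.13, 0.03, 0], [0, 0, 0], 0],
  ],
)

```text
time: 2.18
tool_pos: [345.7, -19.4, 243.6]
ee_rot: [0.0, 0.743, 0.669, 0.0]
ft_force: [0.8, -0.2, 0.0]
grip_width: 85.3
grip_force: 0.0
```

carry_out(
  rows=[
    [[0.13, 0.03, 0], [0, 0, 0], 0],
    [[0.13, 0.03, 0], [0, 0, 0], 0],
    [[0.13, 0.03, 0], [0, 0, 0], 0],
    [[0.13, 0.03, 0], [0, 0, 0], 0],
    [[0.13, 0.03, 0], [0, 0, 0], 0],
  ],
)

```text
time: 2.6
tool_pos: [410.2, 169.8, 243.5]
ee_rot: [0.0, 0.743, 0.67, -0.0]
ft_force: [1.1, -1.7, 0.0]
grip_width: 85.4
grip_force: 0.0
```

carry_out(
  rows=[
    [[0.13, 0.04, 0], [0, 0, 0], 0],
    [[0.13, 0.04, 0], [0, 0, 0], 0],
    [[0.1, 0.04, 0], [0, 0, 0], 0],
    [[0.05, 0.02, 0], [0, 0, 0], 0],
    [[0, 0, 0], [0, 0, 0], 0],
  ],
)

```text
time: 3.02
tool_pos: [466.1, 288.9, 242.7]
ee_rot: [-0.001, 0.742, 0.671, 0.0]
ft_force: [0.8, 0.1, -0.4]
grip_width: 85.4
grip_force: 0.0
```

carry_out(
  rows=[
    [[0.12, 0.025, 0], [0, 0, 0], 0],
    [[0.12, 0.025, 0], [0, 0, 0], 0],
    [[0.075, 0.015, 0], [0, 0, 0], 0],
    [[0, 0, 0], [0, 0, 0], 0],
    [[0, 0, 0], [0, 0, 0], 0],
  ],
)

```text
time: 3.43
tool_pos: [493.6, 377.2, 242.9]
ee_rot: [0.0, 0.742, 0.67, -0.001]
ft_force: [0.2, -0.2, -0.2]
grip_width: 85.4
grip_force: 0.0
```

Run:
```python
from h import *
f=grab_frame("side")[:,:,::-1]; t=grab_frame("top")[:,:,::-1]
cv2.imwrite("raw_s1.png",f);cv2.imwrite("raw_t1.png",t)
a=cv2.resize(f[180:300,110:270],None,fx=3.5,fy=3.5,interpolation=cv2.INTER_CUBIC)
# fork zoom from start frame, arms clear
cv2.imwrite("pics/s1.png",a)
b=cv2.resize(cv2.imread("raw_top0.png")[118:173,265:330],None,fx=10,fy=10,interpolation=cv2.INTER_CUBIC)
cv2.imwrite("pics/f1.png",b)
print(get_state()["tool_pos"],get_state()["joints"])
print([ (p,proj("side",p).round(1)) for p in ([495,381,179],)])
```

```text
[493.54227449 376.02043257 243.29315698] [ 5.39491484e-01  3.39959400e-01  1.38088267e+00 -8.82902144e-04
  1.42268881e+00  6.42769017e-01]
[([495, 381, 179], array([[169.5, 273.2]]))]
```

View pics/s1.png

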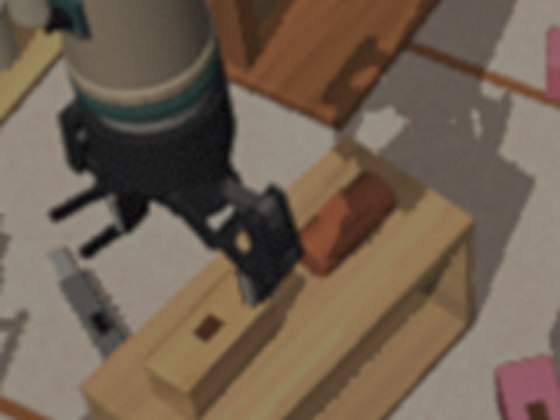

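View pics/f1.png

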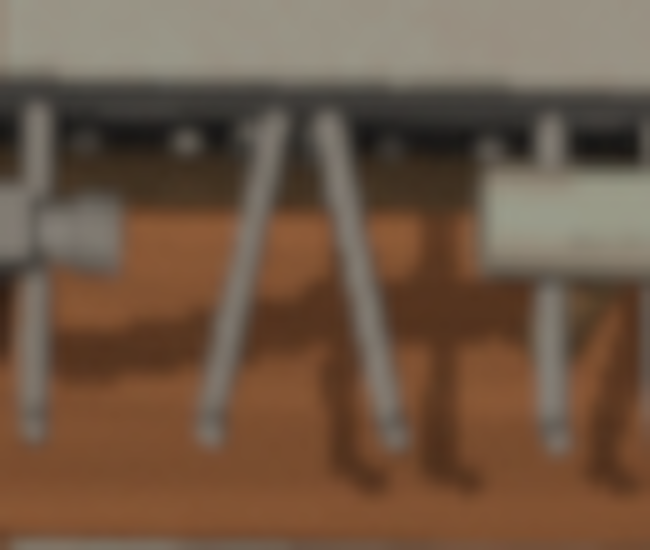

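The open gripper stands above the block head (eye at (208,327) in the side crop). In the fork zoom the left arm runs from (275,115) to its lip at (210,440), and the right arm from (327,112) to its lip at (397,442).

Run:
```python
from h import *
np.set_printoptions(precision=1,suppress=True)
F=lambda u,v:np.array([265+(u+.5)/10-.5,118+(v+.5)/10-.5])
for n,p,z in[("Lbase",(278,108),155),("Lmid",(240,290),155),("Lelb",(213,410),155),("Llip",(209,440),165),("Rbase",(326,108),155),("Rmid",(360,280),155),("Relb",(390,412),155),("Rlip",(397,443),165),("nb",(34,438),165),("nb2",(557,445),165)]:
    print(n,onz("top",F(*p),z))
```

```text
Lbase [663.6 -81.1]
Lmid [609.1 -68.4]
Lelb [573.6 -59.5]
Llip [562.2 -57.3]
Rbase [663.4 -95. ]
Rmid [ 611.4 -103. ]
Relb [ 572.1 -110.1]
Rlip [ 560.4 -110.5]
nb [563.7  -7.7]
nb2 [ 558.9 -155.7]
```

carry_out(
  rows=[
    [[0.015, 0.003, 0.06], [0, 0, 0], 0],
    [[0, 0, 0.1], [0, 0, 0], 0],
    [[0, 0, 0.09], [0, 0, 0], 0],
    [[0, 0, 0.06], [0, 0, 0], 0],
    [[0, 0, 0.025], [0, 0, 0], 0],
  ],
)

```text
time: 3.95
tool_pos: [493.7, 379.1, 140.2]
ee_rot: [-0.0, 0.743, 0.669, -0.003]
ft_force: [0.2, -1.1, 0.3]
grip_width: 85.2
grip_force: 0.0
```

carry_out(
  force=50,
  rows=[
    [[0, 0, 0], [0, 0, 0], 0],
    [[0, 0, 0], [0, 0, 0], 0.3],
    [[0, 0, 0], [0, 0, 0], 0.5],
    [[0, 0, 0], [0, 0, 0], 0.8],
    [[0, 0, 0], [0, 0, 0], 1],
  ],
)

```text
time: 4.37
tool_pos: [496.7, 382.4, 144.3]
ee_rot: [0.0, 0.742, 0.67, 0.001]
ft_force: [0.2, 0.1, 0.3]
grip_width: 38.4
grip_force: 0.0
```

carry_out(
  rows=[
    [[0, 0, 0], [0, 0, 0], 1],
    [[0, 0, 0], [0, 0, 0], 1],
    [[0, 0, 0], [0, 0, 0], 1],
    [[0, 0, 0], [0, 0, 0], 1],
    [[0, 0, 0], [0, 0, 0], 1],
  ],
)

```text
time: 4.78
tool_pos: [496.8, 382.5, 144.4]
ee_rot: [0.0, 0.742, 0.67, 0.001]
ft_force: [-0.0, -1.1, 6.3]
grip_width: 35.2
grip_force: 50.0
```

carry_out(
  rows=[
    [[0, 0, -0.03], [0, 0, 0], 1],
    [[0, 0, -0.07], [0, 0, 0], 1],
    [[0, 0, -0.1], [0, 0, 0], 1],
    [[0, 0, -0.12], [0, 0, 0], 1],
    [[0, 0, -0.12], [0, 0, 0], 1],
  ],
)

```text
time: 5.2
tool_pos: [495.0, 381.6, 275.1]
ee_rot: [-0.0, 0.742, 0.67, -0.002]
ft_force: [0.6, 0.1, -2.2]
grip_width: 35.3
grip_force: 62.3
```

carry_out(
  rows=[
    [[0, 0, -0.1], [0, 0, 0], 1],
    [[0, 0, -0.06], [0, 0, 0], 1],
    [[0, 0, 0], [0, 0, 0], 1],
    [[0, 0, 0], [0, 0, 0], 1],
    [[0, 0, 0], [0, 0, 0], 1],
  ],
)

```text
time: 5.62
tool_pos: [495.1, 381.6, 320.6]
ee_rot: [-0.0, 0.742, 0.67, -0.002]
ft_force: [-0.1, 0.0, -2.2]
grip_width: 34.8
grip_force: 62.4
```

carry_out(
  rows=[
    [[0, 0, 0], [0, 0, -0.077], 1],
    [[-0.05, 0, 0], [0, 0, 0], 1],
    [[-0.09, 0.007, 0], [0, 0, 0], 1],
    [[-0.12, 0.007, 0], [0, 0, 0], 1],
    [[-0.12, 0.007, 0], [0, 0, 0], 1],
  ],
)

```text
time: 6.03
tool_pos: [496.3, 266.0, 320.2]
ee_rot: [-0.001, 0.721, 0.693, -0.002]
ft_force: [1.2, -0.0, -1.8]
grip_width: 35.6
grip_force: 62.3
```

carry_out(
  rows=[
    [[-0.12, 0.007, 0], [0, 0, 0], 1],
    [[-0.12, 0.007, 0], [0, 0, 0], 1],
    [[-0.12, 0.007, 0], [0, 0, 0], 1],
    [[-0.12, 0.007, 0], [0, 0, 0], 1],
    [[-0.12, 0.007, 0], [0, 0, 0], 1],
  ],
)

```text
time: 6.45
tool_pos: [498.8, 85.2, 320.9]
ee_rot: [-0.001, 0.722, 0.692, -0.002]
ft_force: [0.4, 0.3, -2.2]
grip_width: 35.2
grip_force: 62.3
```

carry_out(
  rows=[
    [[-0.12, 0.007, 0], [0, 0, 0], 1],
    [[-0.12, 0.007, 0], [0, 0, 0], 1],
    [[-0.12, 0.007, 0], [0, 0, 0], 1],
    [[-0.12, 0, 0], [0, 0, 0], 1],
    [[-0.065, 0, 0], [0, 0, 0], 1],
  ],
)

```text
time: 6.87
tool_pos: [498.2, -80.1, 320.8]
ee_rot: [-0.001, 0.723, 0.691, -0.002]
ft_force: [0.6, 0.9, -2.3]
grip_width: 35.0
grip_force: 62.3
```

carry_out(
  rows=[
    [[-0.03, 0, 0], [0, 0, 0], 1],
    [[0, 0, 0], [0, 0, 0], 1],
    [[0, 0, 0], [0, 0, 0], 1],
    [[0, 0, 0], [0, 0, 0], 1],
    [[0, 0, 0], [0, 0, 0], 1],
  ],
)

```text
time: 7.28
tool_pos: [499.6, -83.5, 322.6]
ee_rot: [-0.0, 0.721, 0.693, 0.0]
ft_force: [-0.1, 1.1, -2.9]
grip_width: 35.4
grip_force: 62.3
```

Run:
```python
from h import *
f=grab_frame("side")[:,:,::-1]
cv2.imwrite("pics/s2.png",cv2.resize(f[50:200,150:350],None,fx=4,fy=4,interpolation=cv2.INTER_CUBIC))
s=get_state();print(s["tool_pos"],s["joints"],s["ft_force"])
```

```text
[499.73248394 -83.57647685 322.73120241] [-3.03405690e-01  1.32205907e-01  1.47042763e+00  4.03568727e-04
  1.53921824e+00 -2.64036392e-01] [ 0.76014417 -0.20358943 -1.959214  ]
```

View pics/s2.png

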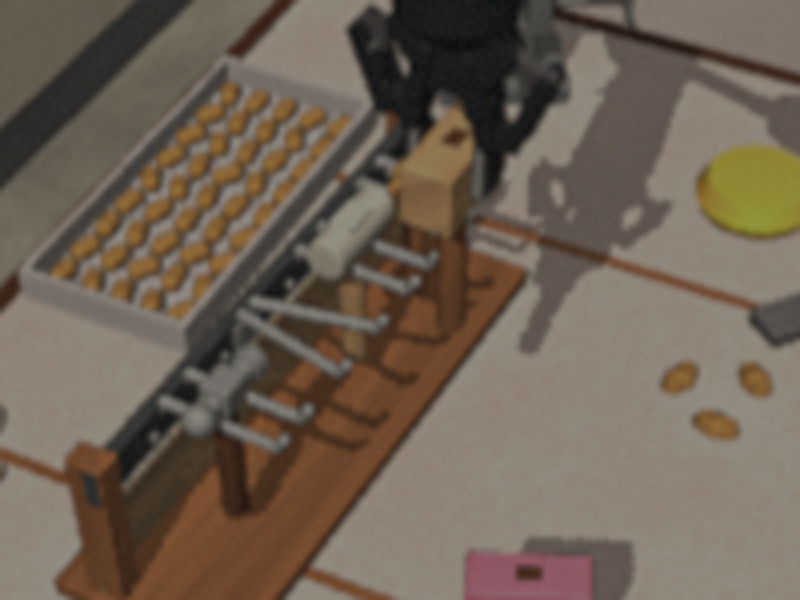

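The mallet hangs upright in the gripper. The eye is at about (455,135) and the handle runs down to about (450,330). The fork is clear.

carry_out(
  rows=[
    [[0, 0.04, 0], [0, 0, 0], 1],
    [[0.004, 0.08, 0], [0, 0, 0], 1],
    [[0.004, 0.09, 0], [0, 0, 0], 1],
    [[0, 0.07, 0], [0, 0, 0], 1],
    [[0, 0.037, 0], [0, 0, 0], 1],
  ],
)

```text
time: 7.75
tool_pos: [598.4, -85.8, 322.1]
ee_rot: [0.001, 0.721, 0.693, 0.001]
ft_force: [0.2, -0.9, -1.8]
grip_width: 35.1
grip_force: 62.2
```

carry_out(
  rows=[
    [[0, 0, 0.04], [0, 0, 0], 1],
    [[0, 0, 0.04], [0, 0, 0], 1],
    [[0, 0, 0.02], [0, 0, 0], 1],
    [[0, 0, 0], [0, 0, 0], 1],
    [[0, 0, 0], [0, 0, 0], 1],
  ],
)

```text
time: 8.17
tool_pos: [594.9, -86.2, 292.7]
ee_rot: [-0.0, 0.721, 0.692, -0.0]
ft_force: [0.9, 1.1, -2.5]
grip_width: 34.8
grip_force: 62.2
```

Run:
```python
from h import *
np.set_printoptions(precision=1,suppress=True)
f=grab_frame("side")[:,:,::-1];t=grab_frame("top")[:,:,::-1]
a=cv2.resize(f[60:180,170:290],None,fx=5,fy=5,interpolation=cv2.INTER_CUBIC)
cv2.imwrite("pics/s3.png",a[:600]);cv2.imwrite("raw_t3.png",t)
s=get_state();p=s["tool_pos"];print(p,s["ee_rot"],s["ft_force"])
u=p[2]-9.4
for z in(u+44,u,u-108): print((proj("side",[p[0],p[1]-.5,z])-[170,60])*5+2)
```

```text
[595.3 -86.5 293.7] [0.  0.7 0.7 0. ] [ 0.  -0.  -2.1]
[[298.3 112. ]]
[[301.4 181.1]]
[[308.4 336.1]]
```

View pics/s3.png

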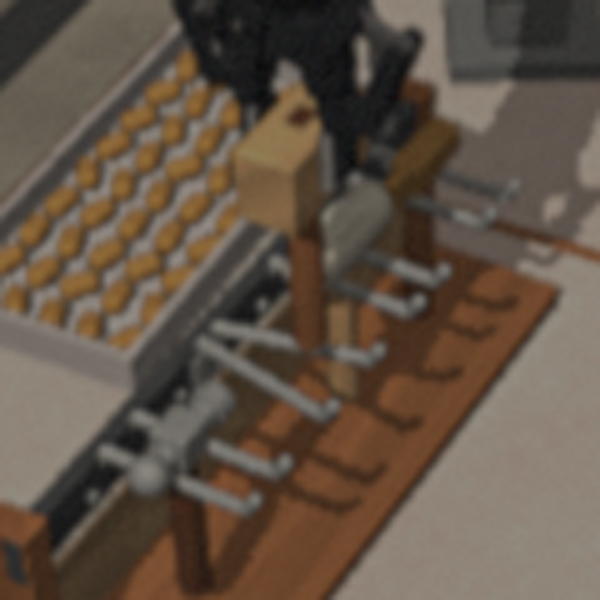

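The eye is at (302,114), where I predicted (298,112). The handle tip is at (310,345), just above the gap between the arms, so it will come down inside the fork.

carry_out(
  rows=[
    [[0.005, 0, 0.03], [0, 0, 0], 1],
    [[0, 0, 0.04], [0, 0, 0], 1],
    [[0, 0, 0.05], [0, 0, 0], 1],
    [[0, 0, 0.05], [0, 0, 0], 1],
    [[0, 0, 0.03], [0, 0, 0], 1],
  ],
)

```text
time: 8.68
tool_pos: [594.2, -84.8, 231.2]
ee_rot: [-0.001, 0.722, 0.692, -0.0]
ft_force: [-0.3, -0.1, -3.1]
grip_width: 35.2
grip_force: 62.3
```

carry_out(
  rows=[
    [[0, 0, 0.04], [0, 0, 0], 1],
    [[0, 0, 0.05], [0, 0, 0], 1],
    [[0, 0, 0.05], [0, 0, 0], 1],
    [[0, 0, 0.03], [0, 0, 0], 1],
    [[0, 0, 0.02], [0, 0, 0], 1],
  ],
)

```text
time: 9.1
tool_pos: [594.5, -84.9, 174.7]
ee_rot: [-0.001, 0.722, 0.692, -0.0]
ft_force: [-0.4, 0.4, -2.3]
grip_width: 35.2
grip_force: 62.3
```

carry_out(
  rows=[
    [[0, 0, 0], [0, 0, 0], 1],
    [[0, 0, 0], [0, 0, 0], 1],
    [[0, 0, 0], [0, 0, 0], 1],
    [[0, 0, 0], [0, 0, 0], 1],
    [[0, 0, 0], [0, 0, 0], 1],
  ],
)

```text
time: 9.52
tool_pos: [595.5, -85.1, 176.6]
ee_rot: [0.001, 0.722, 0.692, 0.0]
ft_force: [-0.6, 0.0, -2.3]
grip_width: 35.3
grip_force: 62.3
```

carry_out(
  rows=[
    [[0, 0, 0.01], [0, 0, 0], 1],
    [[0, 0, 0.01], [0, 0, 0], 1],
    [[0, 0, 0.005], [0, 0, 0], 1],
    [[0, 0, 0], [0, 0, 0], 1],
    [[0, 0, 0], [0, 0, 0], 1],
  ],
)

```text
time: 9.93
tool_pos: [594.8, -85.0, 168.0]
ee_rot: [-0.0, 0.722, 0.692, -0.0]
ft_force: [-0.7, -0.2, -2.2]
grip_width: 35.5
grip_force: 62.3
```

carry_out(
  rows=[
    [[0, 0, 0.003], [0, 0, 0], 1],
    [[0, 0, 0.003], [0, 0, 0], 1],
    [[0, 0, 0], [0, 0, 0], 1],
    [[0, 0, 0], [0, 0, 0], 1],
    [[0, 0, 0], [0, 0, 0], 1],
  ],
)

```text
time: 10.35
tool_pos: [595.0, -85.0, 166.5]
ee_rot: [0.0, 0.722, 0.692, 0.0]
ft_force: [0.0, 0.1, -2.6]
grip_width: 35.5
grip_force: 62.3
```

carry_out(
  rows=[
    [[0, 0, 0.003], [0, 0, 0], 1],
    [[0, 0, 0], [0, 0, 0], 1],
    [[0, 0, 0], [0, 0, 0], 1],
    [[0, 0, 0], [0, 0, 0], 1],
    [[0, 0, 0], [0, 0, 0], 1],
  ],
)

```text
time: 10.77
tool_pos: [595.0, -85.0, 165.6]
ee_rot: [0.0, 0.722, 0.692, -0.0]
ft_force: [0.1, 0.6, -3.4]
grip_width: 35.3
grip_force: 62.3
```

carry_out(
  rows=[
    [[0, 0, 0.003], [0, 0, 0], 1],
    [[0, 0, 0], [0, 0, 0], 1],
    [[0, 0, 0], [0, 0, 0], 1],
    [[0, 0, 0], [0, 0, 0], 1],
    [[0, 0, 0], [0, 0, 0], 1],
  ],
)

```text
time: 11.18
tool_pos: [595.1, -85.0, 165.2]
ee_rot: [0.0, 0.722, 0.692, 0.0]
ft_force: [-1.2, 0.5, 3.9]
grip_width: 35.3
grip_force: 62.8
```

carry_out(
  rows=[
    [[0, 0, -0.001], [0, 0, 0], 1],
    [[0, 0.01, 0], [0, 0, 0], 1],
    [[0, 0.01, 0], [0, 0, 0], 1],
    [[0, 0.01, 0], [0, 0, 0], 1],
    [[0, 0, 0], [0, 0, 0], 1],
  ],
)

```text
time: 11.6
tool_pos: [604.4, -85.6, 165.2]
ee_rot: [0.0, 0.722, 0.692, -0.0]
ft_force: [-3.1, 0.4, 4.8]
grip_width: 35.3
grip_force: 63.1
```

carry_out(
  rows=[
    [[0, 0.01, 0], [0, 0, 0], 1],
    [[0, 0.005, 0], [0, 0, 0], 1],
    [[0, 0.005, 0], [0, 0, 0], 1],
    [[0, 0, 0], [0, 0, 0], 1],
    [[0, 0, 0], [0, 0, 0], 1],
  ],
)

```text
time: 12.02
tool_pos: [610.1, -85.8, 165.2]
ee_rot: [0.0, 0.722, 0.692, -0.0]
ft_force: [-3.6, -0.7, 5.2]
grip_width: 35.6
grip_force: 63.2
```

carry_out(
  rows=[
    [[0, 0.003, -0.001], [0, 0, 0], 1],
    [[0, 0.003, 0], [0, 0, 0], 1],
    [[0, 0.003, 0], [0, 0, 0], 1],
    [[0, 0, 0], [0, 0, 0], 1],
    [[0, 0, 0], [0, 0, 0], 1],
  ],
)

```text
time: 12.43
tool_pos: [612.9, -85.8, 165.2]
ee_rot: [0.0, 0.722, 0.692, -0.0]
ft_force: [-2.5, -0.3, 4.5]
grip_width: 35.3
grip_force: 63.1
```

carry_out(
  rows=[
    [[0, 0.003, 0], [0, 0, 0], 1],
    [[0, 0.003, 0], [0, 0, 0], 1],
    [[0, 0, 0], [0, 0, 0], 1],
    [[0, 0, 0], [0, 0, 0], 1],
    [[0, 0, 0], [0, 0, 0], 1],
  ],
)

```text
time: 12.85
tool_pos: [614.7, -85.8, 165.3]
ee_rot: [0.0, 0.722, 0.692, 0.0]
ft_force: [-2.5, -1.6, 3.5]
grip_width: 35.5
grip_force: 63.1
```

carry_out(
  rows=[
    [[0, 0.003, 0], [0, 0, 0], 1],
    [[0, 0.003, 0], [0, 0, 0], 1],
    [[0, 0, 0], [0, 0, 0], 1],
    [[0, 0, 0], [0, 0, 0], 1],
    [[0, 0, 0], [0, 0, 0], 1],
  ],
)

```text
time: 13.27
tool_pos: [616.4, -85.9, 165.3]
ee_rot: [0.0, 0.722, 0.692, 0.0]
ft_force: [-2.8, 0.3, 3.7]
grip_width: 35.4
grip_force: 63.1
```

carry_out(
  rows=[
    [[0, 0.003, 0], [0, 0, 0], 1],
    [[0, 0.003, 0], [0, 0, 0], 1],
    [[0, 0, 0], [0, 0, 0], 1],
    [[0, 0, 0], [0, 0, 0], 1],
    [[0, 0, 0], [0, 0, 0], 1],
  ],
)

```text
time: 13.68
tool_pos: [618.2, -85.9, 165.3]
ee_rot: [0.0, 0.722, 0.692, 0.0]
ft_force: [-2.5, 0.2, 3.5]
grip_width: 35.2
grip_force: 63.1
```

carry_out(
  rows=[
    [[0, 0.003, 0], [0, 0, 0], 1],
    [[0, 0.003, 0], [0, 0, 0], 1],
    [[0, 0, 0], [0, 0, 0], 1],
    [[0, 0, 0], [0, 0, 0], 1],
    [[0, 0, 0], [0, 0, 0], 1],
  ],
)

```text
time: 14.1
tool_pos: [620.1, -86.1, 165.3]
ee_rot: [0.0, 0.722, 0.692, 0.0]
ft_force: [-2.9, 0.3, 2.6]
grip_width: 35.7
grip_force: 63.1
```

carry_out(
  rows=[
    [[0, 0.003, 0], [0, 0, 0], 1],
    [[0, 0.003, 0], [0, 0, 0], 1],
    [[0, 0, 0], [0, 0, 0], 1],
    [[0, 0, 0], [0, 0, 0], 1],
    [[0, 0, 0], [0, 0, 0], 1],
  ],
)

```text
time: 14.52
tool_pos: [621.9, -86.1, 165.3]
ee_rot: [0.0, 0.722, 0.692, 0.0]
ft_force: [-2.2, -0.1, 2.6]
grip_width: 35.7
grip_force: 63.0
```

carry_out(
  rows=[
    [[0, 0.003, 0], [0, 0, 0], 1],
    [[0, 0.003, 0], [0, 0, 0], 1],
    [[0, 0, 0], [0, 0, 0], 1],
    [[0, 0, 0], [0, 0, 0], 1],
    [[0, 0, 0], [0, 0, 0], 1],
  ],
)

```text
time: 14.93
tool_pos: [623.6, -86.2, 165.3]
ee_rot: [0.0, 0.722, 0.692, 0.0]
ft_force: [-1.7, 0.0, 2.6]
grip_width: 35.3
grip_force: 63.0
```

carry_out(
  rows=[
    [[0, 0.003, 0], [0, 0, 0], 1],
    [[0, 0, 0], [0, 0, 0], 1],
    [[0, 0, 0], [0, 0, 0], 1],
    [[0, 0, 0], [0, 0, 0], 1],
    [[0, 0, 0], [0, 0, 0], 1],
  ],
)

```text
time: 15.35
tool_pos: [624.4, -86.2, 165.3]
ee_rot: [0.0, 0.722, 0.692, 0.0]
ft_force: [-2.0, -0.0, 2.6]
grip_width: 35.3
grip_force: 63.0
```

carry_out(
  rows=[
    [[0, 0.003, 0], [0, 0, 0], 1],
    [[0, 0.002, 0], [0, 0, 0], 1],
    [[0, 0, 0], [0, 0, 0], 1],
    [[0, 0, 0], [0, 0, 0], 1],
    [[0, 0, 0], [0, 0, 0], 1],
  ],
)

```text
time: 15.77
tool_pos: [626.0, -86.3, 165.3]
ee_rot: [0.0, 0.722, 0.692, 0.0]
ft_force: [-2.9, -0.5, 1.5]
grip_width: 35.2
grip_force: 63.0
```

carry_out(
  rows=[
    [[0, 0.003, 0], [0, 0, 0], 1],
    [[0, 0, 0], [0, 0, 0], 1],
    [[0, 0, 0], [0, 0, 0], 1],
    [[0, 0, 0], [0, 0, 0], 1],
    [[0, 0, 0], [0, 0, 0], 1],
  ],
)

```text
time: 16.18
tool_pos: [626.9, -86.3, 165.3]
ee_rot: [0.0, 0.722, 0.692, 0.0]
ft_force: [-2.3, -0.5, 2.0]
grip_width: 34.9
grip_force: 63.0
```

carry_out(
  rows=[
    [[0, 0.003, 0], [0, 0, 0], 1],
    [[0, 0, 0], [0, 0, 0], 1],
    [[0, 0, 0], [0, 0, 0], 1],
    [[0, 0, 0], [0, 0, 0], 1],
    [[0, 0, 0], [0, 0, 0], 1],
  ],
)

```text
time: 16.6
tool_pos: [627.7, -86.4, 165.3]
ee_rot: [0.0, 0.722, 0.692, 0.0]
ft_force: [-2.6, 0.4, 1.7]
grip_width: 35.0
grip_force: 63.0
```

carry_out(
  rows=[
    [[0, 0.003, 0], [0, 0, 0], 1],
    [[0, 0, 0], [0, 0, 0], 1],
    [[0, 0, 0], [0, 0, 0], 1],
    [[0, 0, 0], [0, 0, 0], 1],
    [[0, 0, 0], [0, 0, 0], 1],
  ],
)

```text
time: 17.02
tool_pos: [628.6, -86.4, 165.3]
ee_rot: [0.0, 0.722, 0.692, -0.0]
ft_force: [-2.0, -0.2, 1.6]
grip_width: 34.8
grip_force: 63.0
```

carry_out(
  rows=[
    [[0, 0.003, 0], [0, 0, 0], 1],
    [[0, 0, 0], [0, 0, 0], 1],
    [[0, 0, 0], [0, 0, 0], 1],
    [[0, 0, 0], [0, 0, 0], 1],
    [[0, 0, 0], [0, 0, 0], 1],
  ],
)

```text
time: 17.43
tool_pos: [629.5, -86.4, 165.3]
ee_rot: [0.0, 0.722, 0.692, 0.0]
ft_force: [-3.4, 0.4, 2.5]
grip_width: 34.8
grip_force: 63.0
```

carry_out(
  rows=[
    [[0, 0.003, 0], [0, 0, 0], 1],
    [[0, 0, 0], [0, 0, 0], 1],
    [[0, 0, 0], [0, 0, 0], 1],
    [[0, 0, 0], [0, 0, 0], 1],
    [[0, 0, 0], [0, 0, 0], 1],
  ],
)

```text
time: 17.85
tool_pos: [630.4, -86.5, 165.3]
ee_rot: [0.0, 0.722, 0.692, -0.0]
ft_force: [-3.0, -0.3, 2.3]
grip_width: 35.3
grip_force: 63.0
```

carry_out(
  rows=[
    [[0, 0.003, 0], [0, 0, 0], 1],
    [[0, 0, 0], [0, 0, 0], 1],
    [[0, 0, 0], [0, 0, 0], 1],
    [[0, 0, 0], [0, 0, 0], 1],
    [[0, 0, 0], [0, 0, 0], 1],
  ],
)

```text
time: 18.27
tool_pos: [631.3, -86.5, 165.3]
ee_rot: [0.0, 0.722, 0.692, 0.0]
ft_force: [-1.8, -0.5, 3.2]
grip_width: 35.0
grip_force: 63.0
```

carry_out(
  rows=[
    [[0, 0.003, 0], [0, 0, 0], 1],
    [[0, 0, 0], [0, 0, 0], 1],
    [[0, 0, 0], [0, 0, 0], 1],
    [[0, 0, 0], [0, 0, 0], 1],
    [[0, 0, 0], [0, 0, 0], 1],
  ],
)

```text
time: 18.68
tool_pos: [632.2, -86.6, 165.3]
ee_rot: [0.0, 0.722, 0.692, 0.0]
ft_force: [-2.7, -0.7, 1.6]
grip_width: 35.2
grip_force: 63.0
```

carry_out(
  rows=[
    [[0, 0.003, 0], [0, 0, 0], 1],
    [[0, 0, 0], [0, 0, 0], 1],
    [[0, 0, 0], [0, 0, 0], 1],
    [[0, 0, 0], [0, 0, 0], 1],
    [[0, 0, 0], [0, 0, 0], 1],
  ],
)

```text
time: 19.1
tool_pos: [632.9, -86.5, 165.3]
ee_rot: [-0.0, 0.722, 0.692, -0.0]
ft_force: [-3.3, 1.0, 2.1]
grip_width: 35.3
grip_force: 63.0
```

carry_out(
  rows=[
    [[0, 0.003, 0], [0, 0, 0], 1],
    [[0, 0, 0], [0, 0, 0], 1],
    [[0, 0, 0], [0, 0, 0], 1],
    [[0, 0, 0], [0, 0, 0], 1],
    [[0, 0, 0], [0, 0, 0], 1],
  ],
)

```text
time: 19.52
tool_pos: [633.8, -86.4, 165.3]
ee_rot: [-0.0, 0.722, 0.692, -0.0]
ft_force: [-3.5, 1.5, 3.1]
grip_width: 35.2
grip_force: 63.0
```

carry_out(
  rows=[
    [[0.001, 0.002, 0], [0, 0, 0], 1],
    [[0, 0, 0], [0, 0, 0], 1],
    [[0, 0, 0], [0, 0, 0], 1],
    [[0, 0, 0], [0, 0, 0], 1],
    [[0, 0, 0], [0, 0, 0], 1],
  ],
)

```text
time: 19.93
tool_pos: [634.6, -86.3, 165.3]
ee_rot: [0.0, 0.722, 0.692, 0.0]
ft_force: [-3.5, 0.5, 2.6]
grip_width: 35.1
grip_force: 63.0
```

carry_out(
  rows=[
    [[0, 0.002, 0], [0, 0, 0], 1],
    [[0, 0, 0], [0, 0, 0], 1],
    [[0, 0, 0], [0, 0, 0], 1],
    [[0, 0, 0], [0, 0, 0], 1],
    [[0, 0, 0], [0, 0, 0], 1],
  ],
)

```text
time: 20.35
tool_pos: [635.1, -86.3, 165.3]
ee_rot: [-0.0, 0.722, 0.692, -0.0]
ft_force: [-5.5, 1.2, 3.9]
grip_width: 35.0
grip_force: 63.0
```

carry_out(
  rows=[
    [[0.001, 0.002, 0], [0, 0, 0], 1],
    [[0, 0, 0], [0, 0, 0], 1],
    [[0, 0, 0], [0, 0, 0], 1],
    [[0, 0, 0], [0, 0, 0], 1],
    [[0, 0, 0], [0, 0, 0], 1],
  ],
)

```text
time: 20.77
tool_pos: [635.4, -86.2, 165.3]
ee_rot: [-0.0, 0.722, 0.692, -0.0]
ft_force: [-4.8, 0.1, 3.0]
grip_width: 35.3
grip_force: 63.1
```

Run:
```python
from workcell import *
s=get_state();print(s["tool_pos"].round(2),s["ft_force"].round(2),s["wrist_torque"].round(3))
```

```text
[635.44 -86.23 165.28] [-4.82  0.15  2.97] [ 0.007  0.927 -0.043]
```

carry_out(
  rows=[
    [[0, 0.002, 0], [0, 0, 0], 1],
    [[0, 0, 0], [0, 0, 0], 1],
    [[0, 0, 0], [0, 0, 0], 1],
    [[0, 0, 0], [0, 0, 0], 1],
    [[0, 0, 0], [0, 0, 0], 1],
  ],
)

```text
time: 21.18
tool_pos: [635.5, -86.2, 165.2]
ee_rot: [-0.001, 0.722, 0.692, -0.001]
ft_force: [-6.6, 1.1, 4.0]
grip_width: 35.0
grip_force: 63.1
```

carry_out(
  rows=[
    [[0, 0.001, 0], [0, 0, 0], 1],
    [[0, 0, 0], [0, 0, 0], 1],
    [[0, 0, 0], [0, 0, 0], 1],
    [[0, 0, 0], [0, 0, 0], 1],
    [[0, 0, 0], [0, 0, 0], 1],
  ],
)

```text
time: 21.6
tool_pos: [635.6, -86.2, 165.3]
ee_rot: [-0.001, 0.722, 0.692, -0.001]
ft_force: [-6.7, 0.4, 4.2]
grip_width: 35.1
grip_force: 63.1
```

carry_out(
  rows=[
    [[0, 0.002, 0], [0, 0, 0], 1],
    [[0, 0, 0], [0, 0, 0], 1],
    [[0, 0, 0], [0, 0, 0], 1],
    [[0, 0, 0], [0, 0, 0], 1],
    [[0, 0, 0], [0, 0, 0], 1],
  ],
)

```text
time: 22.02
tool_pos: [635.8, -86.2, 165.3]
ee_rot: [-0.001, 0.722, 0.692, -0.001]
ft_force: [-7.7, 1.4, 4.8]
grip_width: 35.5
grip_force: 63.2
```

carry_out(
  rows=[
    [[0, 0.002, 0], [0, 0, 0], 1],
    [[0, 0, 0], [0, 0, 0], 1],
    [[0, 0, 0], [0, 0, 0], 1],
    [[0, 0, 0], [0, 0, 0], 1],
    [[0, 0, 0], [0, 0, 0], 1],
  ],
)

```text
time: 22.43
tool_pos: [635.9, -86.3, 165.3]
ee_rot: [-0.001, 0.722, 0.692, -0.002]
ft_force: [-8.3, 0.4, 5.9]
grip_width: 35.2
grip_force: 63.3
```

carry_out(
  rows=[
    [[0, 0.003, 0], [0, 0, 0], 1],
    [[0, 0, 0], [0, 0, 0], 1],
    [[0, 0, 0], [0, 0, 0], 1],
    [[0, 0, 0], [0, 0, 0], 1],
    [[0, 0, 0], [0, 0, 0], 1],
  ],
)

```text
time: 22.85
tool_pos: [636.2, -86.2, 165.3]
ee_rot: [-0.002, 0.722, 0.692, -0.002]
ft_force: [-8.9, 0.8, 6.0]
grip_width: 35.0
grip_force: 63.4
```

carry_out(
  rows=[
    [[0, 0.003, -0.001], [0, 0, 0], 1],
    [[0, 0, 0], [0, 0, 0], 1],
    [[0, 0, 0], [0, 0, 0], 1],
    [[0, 0, 0], [0, 0, 0], 1],
    [[0, 0, 0], [0, 0, 0], 1],
  ],
)

```text
time: 23.27
tool_pos: [636.4, -86.3, 165.3]
ee_rot: [-0.002, 0.721, 0.692, -0.003]
ft_force: [-10.3, 0.7, 5.7]
grip_width: 35.2
grip_force: 63.2
```

carry_out(
  rows=[
    [[0, 0.003, 0], [0, 0, 0], 1],
    [[0, 0, 0], [0, 0, 0], 1],
    [[0, 0, 0], [0, 0, 0], 1],
    [[0, 0, 0], [0, 0, 0], 1],
    [[0, 0, 0], [0, 0, 0], 1],
  ],
)

```text
time: 23.68
tool_pos: [636.6, -86.3, 165.2]
ee_rot: [-0.003, 0.721, 0.692, -0.003]
ft_force: [-12.4, 0.4, 7.2]
grip_width: 35.3
grip_force: 63.4
```

carry_out(
  rows=[
    [[0, 0.003, 0], [0, 0, 0], 1],
    [[0, 0, 0], [0, 0, 0], 1],
    [[0, 0, 0], [0, 0, 0], 1],
    [[0, 0, 0], [0, 0, 0], 1],
    [[0, 0, 0], [0, 0, 0], 1],
  ],
)

```text
time: 24.1
tool_pos: [636.7, -86.3, 165.3]
ee_rot: [-0.004, 0.721, 0.692, -0.004]
ft_force: [-13.0, 0.6, 7.7]
grip_width: 35.4
grip_force: 63.5
```

carry_out(
  rows=[
    [[0, 0.003, 0], [0, 0, 0], 1],
    [[0, 0, 0], [0, 0, 0], 1],
    [[0, 0, 0], [0, 0, 0], 1],
    [[0, 0, 0], [0, 0, 0], 1],
    [[0, 0, 0], [0, 0, 0], 1],
  ],
)

```text
time: 24.52
tool_pos: [636.9, -86.3, 165.3]
ee_rot: [-0.004, 0.721, 0.692, -0.004]
ft_force: [-14.4, 0.4, 8.8]
grip_width: 35.2
grip_force: 63.6
```

carry_out(
  rows=[
    [[0, 0.003, 0], [0, 0, 0], 1],
    [[0, 0, 0], [0, 0, 0], 1],
    [[0, 0, 0], [0, 0, 0], 1],
    [[0, 0, 0], [0, 0, 0], 1],
    [[0, 0, 0], [0, 0, 0], 1],
  ],
)

```text
time: 24.93
tool_pos: [637.0, -86.3, 165.3]
ee_rot: [-0.005, 0.721, 0.692, -0.005]
ft_force: [-15.8, 0.8, 9.4]
grip_width: 35.1
grip_force: 63.7
```

carry_out(
  rows=[
    [[0, -0.004, 0], [0, 0, 0], 1],
    [[0, -0.004, 0], [0, 0, 0], 1],
    [[0, -0.004, 0], [0, 0, 0], 1],
    [[0, 0, 0], [0, 0, 0], 1],
    [[0, 0, 0], [0, 0, 0], 1],
  ],
)

```text
time: 25.35
tool_pos: [636.8, -86.3, 165.3]
ee_rot: [-0.002, 0.722, 0.692, -0.002]
ft_force: [-9.4, 0.9, 4.9]
grip_width: 35.1
grip_force: 63.1
```

carry_out(
  rows=[
    [[0, -0.004, 0], [0, 0, 0], 1],
    [[0, -0.004, 0], [0, 0, 0], 1],
    [[0, 0, 0], [0, 0, 0], 1],
    [[0, 0, 0], [0, 0, 0], 1],
    [[0, 0, 0], [0, 0, 0], 1],
  ],
)

```text
time: 25.77
tool_pos: [636.7, -86.3, 165.3]
ee_rot: [-0.0, 0.721, 0.692, -0.001]
ft_force: [-5.5, -0.1, 3.9]
grip_width: 35.2
grip_force: 62.7
```

carry_out(
  force=20,
  rows=[
    [[0, 0, 0], [0, 0, 0], 1],
    [[0, 0, 0], [0, 0, 0], 0.5],
    [[0, 0, 0], [0, 0, 0], 0.45],
    [[0, 0, 0], [0, 0, 0], 0.4],
    [[0, 0, 0], [0, 0, 0], 0.35],
  ],
)

```text
time: 26.18
tool_pos: [638.4, -86.4, 165.7]
ee_rot: [0.001, 0.722, 0.692, 0.001]
ft_force: [0.1, 0.3, -0.0]
grip_width: 55.6
grip_force: 0.0
```

carry_out(
  rows=[
    [[0, 0, 0], [0, 0, 0], 0.2],
    [[0, 0, 0], [0, 0, 0], 0.2],
    [[0, 0, 0], [0, 0, 0], 0.2],
    [[0, 0, 0], [0, 0, 0], 0.2],
    [[0, 0, 0], [0, 0, 0], 0.2],
  ],
)

```text
time: 26.6
tool_pos: [637.4, -86.2, 165.6]
ee_rot: [0.0, 0.722, 0.692, 0.0]
ft_force: [-0.5, -0.3, -0.1]
grip_width: 67.9
grip_force: 0.0
```

carry_out(
  rows=[
    [[0, 0, -0.02], [0, 0, 0], 0.2],
    [[0, 0, -0.05], [0, 0, 0], 0.2],
    [[0, 0, -0.09], [0, 0, 0], 0.2],
    [[0, 0, -0.12], [0, 0, 0], 0.2],
    [[0, 0, -0.12], [0, 0, 0], 0.2],
  ],
)

```text
time: 27.02
tool_pos: [636.7, -86.0, 286.6]
ee_rot: [-0.001, 0.722, 0.692, -0.0]
ft_force: [0.5, 0.1, 0.8]
grip_width: 68.3
grip_force: 0.0
```

carry_out(
  rows=[
    [[0, -0.08, -0.05], [0, 0, 0], 0.2],
    [[-0.05, -0.12, 0], [0, 0, 0], 0.2],
    [[-0.05, -0.12, 0], [0, 0, 0], 0.2],
    [[-0.05, -0.12, 0], [0, 0, 0], 0.2],
    [[-0.05, -0.12, 0], [0, 0, 0], 0.2],
  ],
)

```text
time: 27.43
tool_pos: [465.3, -139.4, 301.2]
ee_rot: [0.001, 0.721, 0.693, 0.0]
ft_force: [0.1, -0.3, 0.1]
grip_width: 68.7
grip_force: 0.0
```

carry_out(
  rows=[
    [[-0.12, -0.05, 0], [0, 0, 0], 0.2],
    [[-0.12, 0, 0], [0, 0, 0], 0.2],
    [[-0.12, 0, 0], [0, 0, 0], 0.2],
    [[-0.05, 0, 0], [0, 0, 0], 0.2],
    [[0, 0, 0], [0, 0, 0], 0.2],
  ],
)

```text
time: 27.85
tool_pos: [446.7, -264.8, 300.8]
ee_rot: [0.001, 0.723, 0.691, -0.0]
ft_force: [0.3, 0.1, -0.4]
grip_width: 68.1
grip_force: 0.0
```

Run:
```python
from h import *
f=grab_frame("side")[:,:,::-1];t=grab_frame("top")[:,:,::-1]
a=cv2.resize(f[70:180,165:265],(480,528),interpolation=cv2.INTER_CUBIC)
b=cv2.resize(t[110:220,235:300],(312,528),interpolation=cv2.INTER_CUBIC)
cv2.imwrite("pics/s4.png",np.hstack([a,b]))
```

```text
(no output)
```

View pics/s4.png

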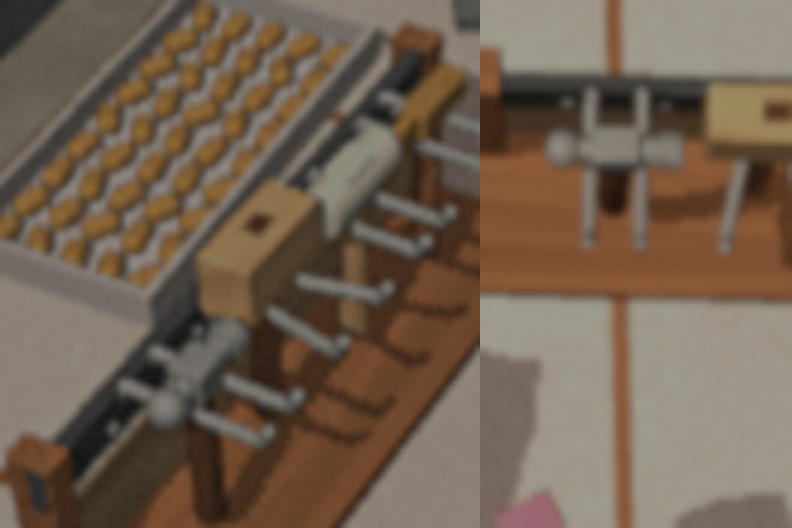

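The block mallet hangs level across both arms, with its eye at (258,222) in the side crop. The handle is between the arms, the neighbouring tools are undisturbed and the gripper is clear.

```bash
python3 -c "
from workcell import *
print(hand_in())"
```

```text
the job is handed in; nothing more can be done
None
```

The block mallet hangs handle down in the empty fork, head across both arms, wedged with a peak push of about 16 N at the wrist including sliding friction (wedge share estimated near 11 N); the final pictures show the rack tools undisturbed, I did not re-photograph the caddy mallet, and the job was handed in at about 28 s with no verdict returned.

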